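# Unlock a derailleur on its service jig and hold the cage wound forward

### The arm

A 7-joint arm with a two-finger parallel gripper is mounted at the origin on the work surface; the furniture and walls round the work are solid. World frame = base frame: x ahead of the robot, y to its left, z up, the work surface at z = 0. Lengths are in m, angles in rad, forces in N, time in s.
With the tool pointing down it reaches from about 0.4 to 0.875 m from the base axis. Payload 19.3 kg.
Tool frame: the origin (TCP) lies on the mounting face of the last link; the fingertips stand 173 mm ahead of it and the grasp point (between the pads) lies 155 mm ahead of it (bot.grip_point_offset is the distance from the TCP to the grasp point, in m); z points along the fingers, y is the line along which they close (so a half turn about z gives the same grasp; the last joint's range is limited). The gripper opens to 85 mm and grips with 20 to 120 N. Pads are 22 mm wide; open, the fingers measure 114 mm over their backs; the gripper's body (76 mm by 85 mm) begins 54 mm behind the grasp point. The pads swing forward as they close: fully open they stand 13 mm farther back than shut.
Start: joints at [1.241, 0.521, -0.036, 1.599, 0.021, 1.021, -0.113], TCP at [0.161, -0.604, 0.405] pointing down, gripper open.
Joint ranges: [-2.91, 2.91], [-0.3, 2.13], [-1.5, 1.42], [0.17, 2.43], [-1.26, 4.41], [0.16, 1.93], [-2.52, 2.52]. Speed limits (rad/s): [1.89, 1.89, 2.39, 2.39, 3.01, 3.01, 3.01].

### API

Orientations are given as [roll, pitch, yaw] about the fixed x, y, z axes, in that order (R = Rz(yaw) Ry(pitch) Rx(roll)).
In Python, from workcell import bot gives the robot as it stands.
- The arm moves only by the tool arm_command, never from a script. Its argument "deltas" is a list of rows, each a list of 3 entries, a list of its own where there are three numbers: the shift along the tool's x, y, z in cm, then the turn, a rotation vector about the tool's x, y, z in rad, then the finger opening in cm, from 0 to 8.54. In form: [[[tx, ty, tz], [rx, ry, rz], claw], ...]. A call has 1 to 20 rows; each row shifts and turns the commanded pose from where the row before left it, along the tool's axes as they then stand; what a row does not reach is not made up. A row lasts 1/10 s, in which the tool goes at most 50 mm and 8.59 degrees, less where a joint would pass 70% of its speed; a pose out of reach is approached as far as the arm can. A call with a gripper value outside its range is refused whole. The fingers move at their own pace and stop on an object; "newtons" is the grip in N (left out, the last holds). Time passes only in rows, so rows that do not move let the fingers close. It gives the time, the measured TCP pose, the force, the opening and the grip force at its end, in the units of the state.
- bot.observe(): the state, without advancing time (a new reading comes with each control period).
- bot.grab_frame(name): name is "scene" or "top" or "wrist"; returns a dict with "frame" (420x560x3 uint8, red, green, blue), "K" (3x3 intrinsics, pixels), "rvec" (rotation vector, rad) and "tvec" (3), from world to camera coordinates, as OpenCV has them; the wrist camera has in their place "T_tool_cam" (4x4, takes a point from camera to tool coordinates, whose origin is the TCP and whose axes are the flange's). Camera axes: x right, y down, z forward; pixel columns grow to the right and rows downward; lengths in m; the calibration is good to about 2 mm. A picture is of the moment at which its call begins: read the wrist's pose just before it. There is no depth.
- bot.job_done(): hands the job in; it is judged then, once.
Trained networks look in a picture, given as the dict that the camera call returned (one of the last four; its "shot" number tells which), for a name from the list of things; names that differ only in an ending like _2 or _b are one class to them, and where a whole thing is asked for, a point or a joint stands for the part that bears it (a point fixed in the world has none). Each returns a list of dicts, best first, with "p" (0 to 1); they miss things now and then, are a little off and sometimes report something else, mostly with a low value. They report only what shows in the picture. A call takes as long as a camera call.
- bot.find_in(name, picture): "rect" ([left, top, width, height] in pixels, round what is visible of it).
- bot.mark_of(name, picture): "at" ([column, row] in pixels: a listed point, or the origin of a listed thing).
The state is a dict: "clock": time; "qpos": joint angles; "qd": joint speeds; "joint_efforts": joint torques, N m; "position": TCP position; "tool_rot": TCP orientation; "force": force on the tool from outside, world axes, zero at the start; "moment": the same for the moment, N m; "grip_width": finger opening in m; "finger_force": force on a finger pad.
Only numpy, scipy, OpenCV 4.12 (cv2) and the standard library are available. Lean on these libraries where they do the work, as an engineer would, in place of code of your own. Each camera call takes 0.05 s, during which the arm holds its last target. There are 200 camera calls.

### The job

A bicycle derailleur lies bolted on a small service jig, its sprung cage arm at rest and locked. Turn the bar-shaped lock knob fully anticlockwise (seen from above) to its end stop, which frees the arm; then swing the arm forward (anticlockwise seen from above) against its spring all the way to its stop, and finish the program while the fingers still hold it there, as a mechanic would to take the chain off. Leave the loose nut on the jig and the roll of masking tape beside it where they are.

Things in the scene. Friction and masses are not known exactly. Their poses are not given: they have to be found in the camera images.
- lock_knob (a joint): Lock knob on a vertical axis, rad: 0 = fully anticlockwise from above (end stop, unlocked), grows clockwise to 1.6; starts at 0.95 to 1.4; stays where left (friction 0.06 N m). A steel fan-shaped tongue under its bar (58 mm out from the axis, z 0.060 to 0.070) turns with it and, while locked, blocks the heel of the cage arm so that the arm cannot reach its stop.
- knob_grip (a point): Middle of the knob's black bar grip, on its axis, z 0.093. Bar 48 mm long, 12 wide, 28 high (z 0.078 to 0.106), over a round black skirt 34 mm across (z 0.057 to 0.078). x axis along the bar, towards the tongue; y across the bar (pinch here); z up. It turns with the knob.
- cage_arm (a joint): Cage arm, rad: 0 = at rest, grows as it swings forward (anticlockwise from above) to 1.1 at the end stop. Vertical axis; a spring drives it back to 0 (0.27 N m at rest, 0.77 N m at the stop). Two aluminium plates with two black toothed pulleys between; 30 mm wide with straight sides, reaches 125 mm from the axis, z 0.056 to 0.074, free room below it down to z 0.012.
- cage_pivot (a point): On the arm's axis at z 0.065, fixed in the jig (plate 160 x 250 x 12 mm, turned up to 0.3 rad): x away from the robot, y left, z up. Round black pivot body 42 mm across, top at z 0.095. Two steel stop pins, 11 mm thick, to z 0.078: one clockwise of the resting arm 52 mm from the axis, one anticlockwise of its final place 68 mm from the axis.
- cage_tail (a point): Middle of the free end of the cage arm, 110 mm from the pivot axis, half-way up (z 0.065); x axis points along the arm away from the pivot, y to the anticlockwise (forward) side, z up, moving with the arm. The side to push forward from is 15 mm on the -y side.
- nut: Loose steel hex nut, 28 x 24 x 13 mm, lying on the jig plate beyond the knob; bystander. Origin under its centre.
- tape: Roll of masking tape, 92 mm across and 24 mm high, lying flat left of the jig; bystander. Origin under its centre.

How it is judged:
On the way, in this order (a step that is already met when the one before it is completed fails the run):
1. the lock knob is fully anticlockwise while the cage arm is still at rest (value of joint lock_knob below 0.1 rad and value of joint cage_arm below 0.15 rad), for 0.2 s.
2. the fingers have swung the cage arm forward to its end stop (value of joint cage_arm above 1.03 rad and contact force between the fingers and cage_arm above 1.5 N), for 0.2 s.
At the end, for the whole second after the job is handed in: The program has ended with the fingers still pressing on the cage arm (over 1.5 N) and holding it within 0.07 rad of its forward end stop (value over 1.03), with the lock knob still within 0.12 rad of its anticlockwise end; knob first, then arm; nut and tape never shifted by more than 30 mm (all of step 2 and value of joint lock_knob below 0.12 rad); the arm keeps its last pose, push and grip.
It fails at once if the nut or the roll of tape is shifted by more than 30 mm (distance of any of nut, tape from where it was at the start of the episode above 0.03 m).
It also fails if it takes over 51 s, if anything falls off the work surface, if the arm or the gripper's body presses on something with over 40 N, if the wrist force passes 120 N, or if a joint passes its speed limit or range.

## Working session

There is one attempt and no reset: what is moved stays moved. The work goes in short steps, Python scripts to look and compute and a tool call to move; the robot and the scene stay as the last step left them, time stands still between calls to the robot, and variables do not carry over. Pictures are saved under pics/ and viewed, at most 10 in all, crops included, and the job is handed in when it is done.

Besides the shell and the picture viewer there is one more tool, called after "Call:" as name(argument=value, ...) on one line, values as JSON. arm_command: Moves the arm, as the interface text tells. Its arguments: {"type":"object","properties":{"deltas":{"type":"array","items":{"type":"array"}},"newtons":{"type":"number"}},"required":["deltas"]}

```bash
mkdir -p pics; cat > h.py <<'E'
import numpy as np,cv2
from workcell import bot
from scipy.spatial.transform import Rotation as R
def ray(p,uv,st=None):
    K=np.array(p["K"]);d=np.linalg.inv(K)@[uv[0],uv[1],1]
    if "rvec" in p:
        M=cv2.Rodrigues(np.array(p["rvec"],float))[0];t=np.array(p["tvec"]).ravel()
        return -M.T@t,M.T@d
    T=np.array(p["T_tool_cam"]);Rt=R.from_euler('xyz',st["tool_rot"]).as_matrix()
    return np.array(st["position"])+Rt@T[:3,3],Rt@T[:3,:3]@d
def atz(p,uv,z,st=None):
    o,d=ray(p,uv,st);return o+d*(z-o[2])/d[2]
def save(p,n): cv2.imwrite(f"pics/{n}.png",cv2.cvtColor(p["frame"],cv2.COLOR_RGB2BGR))
Z=dict(knob_grip=.093,cage_pivot=.065,cage_tail=.065,nut=.012,tape=0)
def look(cam,n):
    st=bot.observe();p=bot.grab_frame(cam);save(p,n)
    for k,z in Z.items():
        for r in bot.mark_of(k,p)[:2]:
            print(cam,k,round(r["p"],2),np.round(r["at"]),np.round(atz(p,r["at"],z,st),4))
    return p,st
E
python3 - <<'E'
from h import *
s=bot.observe();print(s)
look("top","top0");look("scene","scene0")
E
```

```text
{'clock': 0.0, 'qpos': array([ 1.24080072,  0.52201339, -0.03631687,  1.60001275,  0.02120261,
        1.02106906, -0.11278954]), 'qd': array([-0.00090792, -0.00024643, -0.00087506, -0.00104916,  0.00072478,
       -0.00021541, -0.00126641]), 'joint_efforts': array([-2.40041576e-03, -9.27094316e+01,  1.97833791e+00, -3.69928086e+01,
        1.78036827e-02,  8.06509954e-03,  6.22980383e-05]), 'position': array([ 0.16048859, -0.60389881,  0.40412442]), 'tool_rot': array([-3.14047849e+00,  8.64023487e-05,  2.59788457e-01]), 'force': array([-0.39010407, -0.45974514, -0.80600095]), 'moment': array([ 0.01735448,  0.01059747, -0.06836805]), 'finger_force': 0.0, 'grip_width': 0.0855901597094116}
top knob_grip 0.93 [251. 219.] [0.4714 0.2074 0.093 ]
top knob_grip 0.68 [200. 247.] [0.4117 0.3136 0.093 ]
top cage_pivot 0.95 [294. 215.] [0.4822 0.1151 0.065 ]
top cage_tail 0.72 [345. 216.] [0.4798 0.003  0.065 ]
top cage_tail 0.27 [251. 220.] [0.4702 0.2103 0.065 ]
top nut 0.4 [270. 174.] [0.5819 0.1702 0.012 ]
top tape 0.93 [203. 246.] [0.416  0.3266 0.    ]
scene knob_grip 0.95 [268. 221.] [0.4764 0.1986 0.093 ]
scene cage_pivot 0.89 [302. 209.] [0.4897 0.1093 0.065 ]
scene cage_tail 0.84 [350. 192.] [ 0.4772 -0.0032  0.065 ]
scene nut 0.51 [256. 214.] [0.5779 0.1639 0.012 ]
```

```bash
python3 - <<'E'
import cv2
a=cv2.imread("pics/top0.png")[120:300,150:400];b=cv2.imread("pics/scene0.png")[130:310,190:440]
cv2.imwrite("pics/c0.png",cv2.vconcat([cv2.resize(x,None,fx=1.66*1,fy=1.66,interpolation=cv2.INTER_CUBIC) for x in(a,b)]))
E
```

```text
(no output)
```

View pics/c0.png

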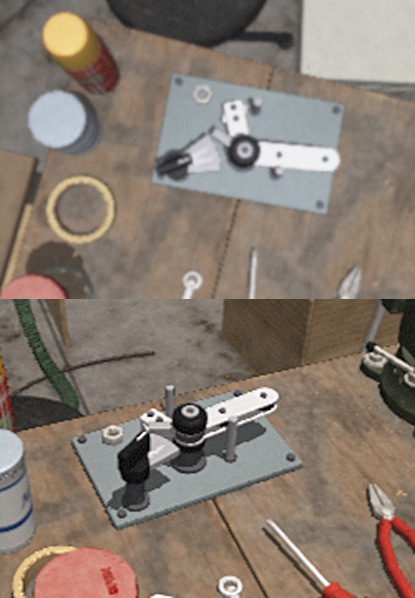

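The overhead view shows the pivot near (294,215), the arm pointing right (-y), the knob at about (254,218) with its tongue towards the arm, the nut at (271,176), and the tape at (200,246). I'll swing over on an arc.

Call:
arm_command(deltas=[[[4.8,-0.8,0],[0,0,-0.08],8.5],[[4.8,-0.8,0],[0,0,-0.08],8.5],[[4.8,-0.8,0],[0,0,-0.08],8.5],[[4.8,-0.8,0],[0,0,-0.08],8.5],[[4.7,-0.8,0],[0,0,-0.08],8.5],[[4.7,-0.8,0],[0,0,-0.08],8.5],[[4.6,-0.8,0],[0,0,-0.08],8.5],[[4.6,-0.8,0],[0,0,-0.08],8.5],[[4.5,-0.8,0],[0,0,-0.08],8.5],[[4.5,-0.8,0],[0,0,-0.08],8.5],[[4.5,-0.8,0],[0,0,-0.08],8.5],[[4.4,-0.8,0],[0,0,-0.08],8.5],[[4.4,-0.8,0],[0,0,-0.08],8.5],[[4.3,-0.8,0],[0,0,-0.08],8.5],[[4.3,-0.8,0],[0,0,-0.08],8.5],[[4.2,-0.8,0],[0,0,-0.08],8.5],[[4.2,-0.8,0],[0,0,-0.08],8.5],[[4.1,-0.8,0],[0,0,-0.08],8.5],[[4.1,-0.8,0],[0,0,-0.08],8.5],[[4.0,-0.8,0],[0,0,-0.08],8.5]])

```text
clock: 2.6
position: [0.4757, 0.1441, 0.4049]
tool_rot: [3.141, -0.0, 1.863]
force: [0.9, 0.3, -1.0]
grip_width: 0.0852
finger_force: 0.0
```

```bash
python3 - <<'E'
from h import *
s=bot.observe();print(s["qpos"])
look("wrist","w0");look("top","t1")
E
```

```text
[ 0.08706939  0.37497423 -0.63779796  1.90609564  0.27213126  0.94653419
 -0.38589735]
wrist knob_grip 0.75 [284. 139.] [0.4704 0.1947 0.093 ]
wrist cage_pivot 0.91 [274. 224.] [0.488  0.1069 0.065 ]
wrist cage_tail 0.89 [240. 310.] [ 0.481  -0.0029  0.065 ]
wrist nut 0.77 [357. 184.] [0.5718 0.1627 0.012 ]
top tape 0.87 [202. 245.] [0.4179 0.3299 0.    ]
```

View pics/w0.png

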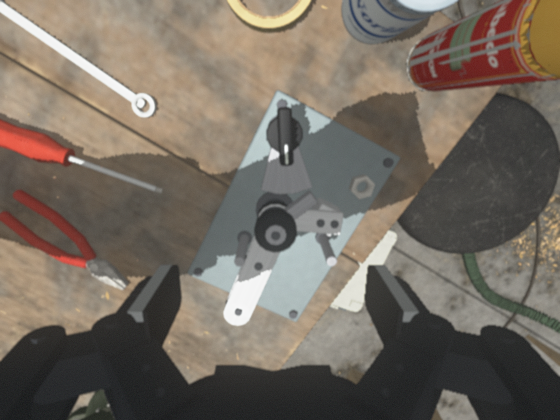

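The wrist view shows the knob bar running from (285,108) to (288,163) with the tongue below it, the pivot at (275,226), the arm tail at (238,312) and the nut at (362,187). The tape is well clear.

```bash
python3 - <<'E'
from h import *
st=bot.observe();p=bot.grab_frame("wrist")
a,b=[atz(p,u,.106,st) for u in((285.5,109),(288,164))]
print(a,b,(a+b)/2,np.linalg.norm(a-b),np.arctan2(*(b-a)[1::-1]))
f=p["frame"][85:185,245:330]
cv2.imwrite("pics/k.png",cv2.cvtColor(cv2.resize(f,None,fx=6,fy=6,interpolation=cv2.INTER_CUBIC),cv2.COLOR_RGB2BGR))
E
```

```text
[0.46460214 0.21618153 0.106     ] [0.47974817 0.17451731 0.106     ] [0.47217516 0.19534942 0.106     ] 0.04433180763152204 -1.2221226464817314
```

View pics/k.png

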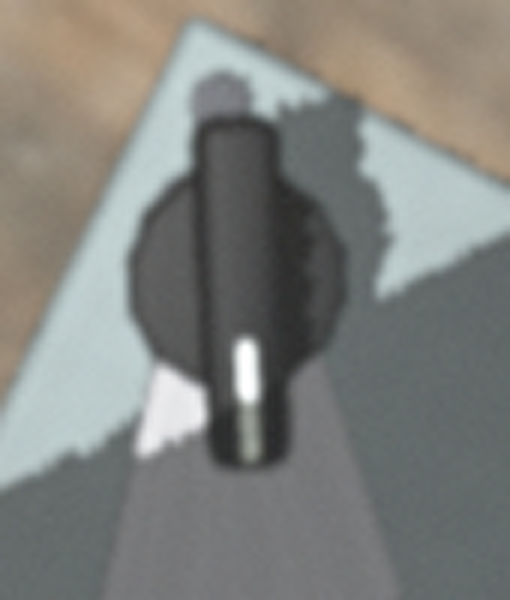

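Call:
arm_command(deltas=[[[2.6,0.5,1.5],[0,0,-0.05],5],[[2.6,0.6,1.5],[0,0,0],5],[[0,0,3],[0,0,0],5],[[0,0,2],[0,0,0],5],[[0,0,1],[0,0,0],5],[[0,0,0],[0,0,0],5]])

```text
clock: 3.85
position: [0.4706, 0.1951, 0.3139]
tool_rot: [-3.14, -0.0, 1.91]
force: [0.2, 1.1, -0.1]
grip_width: 0.0498
finger_force: 0.0
```

```bash
python3 - <<'E'
from h import *
s=bot.observe();print(s["position"],s["tool_rot"],s["qpos"])
look("wrist","w1")
E
```

```text
[0.47063157 0.19514755 0.31391232] [-3.13989342e+00 -7.01053430e-05  1.90971517e+00] [-0.06433136  0.52353482 -0.5925119   1.96197922  0.40856051  0.77757028
 -0.55297705]
wrist knob_grip 0.91 [275. 231.] [0.4709 0.1958 0.093 ]
wrist knob_grip 0.59 [367. 261.] [0.5352 0.1964 0.093 ]
wrist cage_pivot 0.83 [257. 323.] [0.4878 0.1054 0.065 ]
wrist nut 0.92 [364. 263.] [0.5722 0.1633 0.012 ]
```

View pics/w1.png

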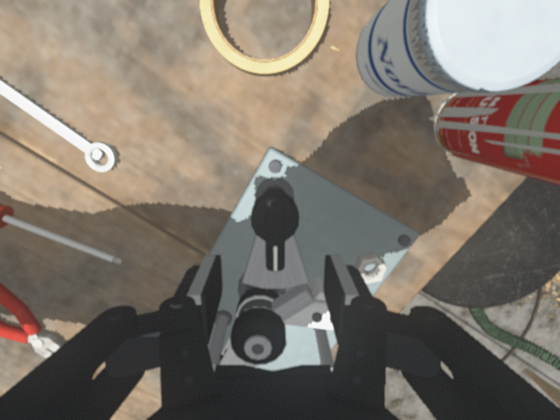

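Call:
arm_command(deltas=[[[0,0,3],[0,0,0],5],[[0,0,2],[0,0,0],5],[[0,0,0.8],[0,0,0],5],[[0,0,0],[0,0,0],0.8],[[0,0,0],[0,0,0],0.8],[[0,0,0],[0,0,0],0.8],[[0,0,0],[0,0,0],0.8],[[0,0,0],[0,0,0],0.8],[[0,0,0],[0,0,0],0.8]], newtons=40)

```text
clock: 5.05
position: [0.4712, 0.1955, 0.2578]
tool_rot: [3.14, -0.0, 1.91]
force: [1.6, -0.4, 7.7]
grip_width: 0.011
finger_force: 43.0
```

```bash
python3 - <<'E'
from h import *
s=bot.observe();print(s["position"],s["tool_rot"],s["force"],s["moment"],s["grip_width"],s["qpos"])
E
```

```text
[0.4711577  0.19554268 0.25778225] [ 3.13950562e+00 -1.10258129e-04  1.90951972e+00] [ 1.55016564 -0.36592467  7.7193317 ] [-0.03661067  0.06079233 -0.04957389] 0.010955538531020517 [-0.11389284  0.60925513 -0.53258649  1.99734259  0.49347516  0.66130196
 -0.6262089 ]
```

Call:
arm_command(deltas=[[[0,0,-0.2],[0,0,-0.1],0.8],[[0,0,0],[0,0,-0.1],0.8],[[0,0,0],[0,0,-0.1],0.8],[[0,0,0],[0,0,-0.1],0.8],[[0,0,0],[0,0,-0.1],0.8],[[0,0,0],[0,0,-0.1],0.8],[[0,0,0],[0,0,-0.1],0.8],[[0,0,0],[0,0,-0.1],0.8],[[0,0,0],[0,0,-0.1],0.8],[[0,0,0],[0,0,0],0.8]])

```text
clock: 6.05
position: [0.472, 0.1959, 0.2586]
tool_rot: [3.137, 0.001, 2.813]
force: [17.7, 12.5, -33.4]
grip_width: 0.0112
finger_force: 42.0
```

```bash
python3 - <<'E'
from h import *
s=bot.observe();print(s["position"],s["tool_rot"],s["force"],s["moment"],s["grip_width"],s["qpos"])
E
```

```text
[0.47199901 0.19590949 0.2585697 ] [3.13717517e+00 9.92170187e-04 2.81346849e+00] [ 17.73061094  12.51915763 -33.42544883] [ 2.47814687 -3.6686653  -0.04327631] 0.011180885425665314 [ 0.04464442  0.66930041 -0.75919479  1.98750258  0.67436243  0.74946874
  0.1200277 ]
```

Call:
arm_command(deltas=[[[-0.05,0.1,0.2],[0,0,-0.05],0.8],[[0,0,0],[0,0,-0.05],0.8],[[0,0,0],[0,0,-0.05],0.8]])

```text
clock: 6.35
position: [0.4724, 0.1969, 0.2581]
tool_rot: [3.139, 0.003, 2.962]
force: [3.2, 2.7, 8.8]
grip_width: 0.011
finger_force: 48.1
```

```bash
python3 - <<'E'
from h import *
s=bot.observe();print(s["position"],s["tool_rot"],s["force"],s["moment"],s["grip_width"],s["qpos"])
look("wrist","w2")
E
```

```text
[0.4723937  0.19690285 0.25812689] [3.13888931e+00 2.92306422e-03 2.96173274e+00] [3.23368419 2.73812642 8.76658914] [ 0.96664207 -0.76570487 -0.09776641] 0.010966477438572457 [ 0.0641659   0.68243194 -0.79218603  1.98488263  0.70388719  0.7669302
  0.24188299]
wrist knob_grip 0.86 [270. 274.] [0.4707 0.1957 0.093 ]
wrist cage_pivot 0.61 [124. 299.] [0.4869 0.1064 0.065 ]
wrist nut 0.69 [254. 345.] [0.577  0.1631 0.012 ]
wrist nut 0.66 [128. 300.] [0.5184 0.0744 0.012 ]
```

Call:
arm_command(deltas=[[[0,0,0],[0,0,-0.05],0.8],[[0,0,0],[0,0,-0.05],0.8],[[0,0,0],[0,0,0],0.8]])

```text
clock: 6.95
position: [0.4724, 0.197, 0.2581]
tool_rot: [3.139, 0.003, 3.062]
force: [3.8, 5.0, 8.9]
grip_width: 0.0107
finger_force: 48.2
```

```bash
python3 - <<'E'
from h import *
s=bot.observe();print(s["tool_rot"],s["force"],s["moment"],s["grip_width"])
E
```

```text
[3.13866059 0.00320195 3.06177738] [3.83854161 4.99959808 8.91234608] [ 1.04860422 -0.75768875  0.07569488] 0.010682277104682131
```

Call:
arm_command(deltas=[[[0,0,0],[0,0,-0.06],0.8],[[0,0,0],[0,0,-0.06],0.8],[[0,0,0],[0,0,0],0.8]])

```text
clock: 7.25
position: [0.4725, 0.1971, 0.2582]
tool_rot: [3.139, 0.003, -3.103]
force: [2.9, 7.3, 9.1]
grip_width: 0.0108
finger_force: 59.4
```

```bash
python3 - <<'E'
from h import *
s=bot.observe();print(s["tool_rot"],s["force"],s["moment"],s["grip_width"])
look("wrist","w3")
E
```

```text
[ 3.13855572  0.00319867 -3.10253014] [2.88931175 7.32603904 9.11077141] [ 1.42887909 -0.68772452 -1.25385115] 0.010837431664372968
wrist knob_grip 0.6 [273. 274.] [0.4708 0.1971 0.093 ]
wrist cage_pivot 0.69 [112. 271.] [0.488  0.1069 0.065 ]
```

View pics/w3.png

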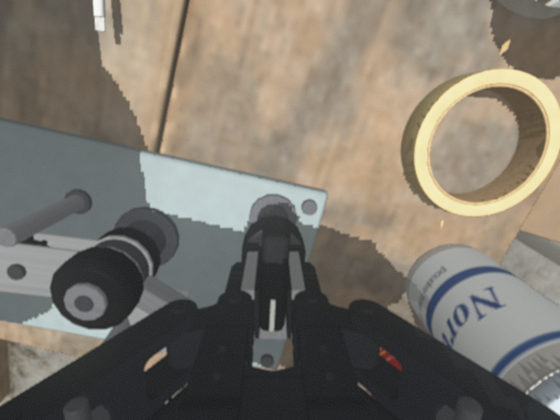

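The bar is now at the stop: the twisting moment jumped to -1.25 N m and the finger force is up. I'll nudge a little further, then relax, open and rise.

Call:
arm_command(deltas=[[[0,0,0],[0,0,-0.04],0.8],[[0,0,0],[0,0,0],0.8],[[0,0,0],[0,0,0],0.8]])

```text
clock: 7.85
position: [0.4725, 0.197, 0.2582]
tool_rot: [3.139, 0.003, -3.066]
force: [3.9, 6.9, 9.6]
grip_width: 0.0109
finger_force: 76.6
```

```bash
python3 - <<'E'
from h import *
s=bot.observe();print(s["tool_rot"],s["force"],s["moment"],s["grip_width"])
E
```

```text
[ 3.13865828  0.00326607 -3.06556822] [3.86120855 6.86077226 9.59142076] [ 1.54291113 -0.63212348 -1.86989225] 0.010915463440576987
```

Call:
arm_command(deltas=[[[0,0,0],[0,0,0],4],[[0,0,0],[0,0,0],4],[[0,0,0],[0,0,0],4],[[0,0,0],[0,0,0],4],[[0,0,-3],[0,0,0],4],[[0,0,-4],[0,0,0],4],[[0,0,-3],[0,0,0],4],[[0.1,-3.9,0],[0,0,0],6],[[0.1,-3.9,0],[0,0,0],7],[[0.2,-3.9,0],[0,0,0],7],[[0.2,-3.9,0],[0,0,0],7],[[0.1,-4,0],[0,0,0],7]])

```text
clock: 9.05
position: [0.4795, -0.0014, 0.3568]
tool_rot: [-3.141, -0.0, -3.063]
force: [0.8, -0.4, 0.9]
grip_width: 0.0701
finger_force: 0.0
```

Call:
arm_command(deltas=[[[0,0,0],[0,0,0.12],7],[[0,0,0],[0,0,0.12],7],[[0,0,0],[0,0,0.12],7],[[0,0,0],[0,0,0.12],7],[[0,0,0],[0,0,0.12],7],[[0,0,0],[0,0,0.12],7],[[0,0,0],[0,0,0.12],7],[[0,0,0],[0,0,0.12],7],[[0,0,0],[0,0,0.12],7],[[0,0,0],[0,0,0.12],7],[[0,0,0],[0,0,0.12],7],[[0,0,0],[0,0,0.12],7],[[0,0,0],[0,0,0.12],7],[[0,0,0],[0,0,0.12],7],[[0,0,0],[0,0,0],7]])

```text
clock: 10.55
position: [0.4798, 0.0003, 0.3568]
tool_rot: [-3.142, 0.0, 1.538]
force: [-0.2, 0.8, -0.1]
grip_width: 0.0699
finger_force: 0.0
```

```bash
python3 - <<'E'
from h import *
s=bot.observe();print(s["qpos"])
look("wrist","w4");look("top","t4")
E
```

```text
[ 0.33886349  0.40867578 -0.58896786  1.99943651  0.30690754  0.82056938
 -0.45683522]
wrist cage_pivot 0.95 [280.  61.] [0.4887 0.1086 0.065 ]
wrist cage_tail 0.58 [273. 201.] [ 4.793e-01 -4.000e-04  6.500e-02]
wrist cage_tail 0.29 [281.  64.] [0.4889 0.1068 0.065 ]
top knob_grip 0.72 [254. 220.] [0.4678 0.201  0.093 ]
top cage_pivot 0.64 [296. 211.] [0.4894 0.1102 0.065 ]
top cage_pivot 0.19 [252. 219.] [0.4726 0.207  0.065 ]
top cage_tail 0.71 [273. 175.] [0.5702 0.1616 0.065 ]
top cage_tail 0.58 [346. 216.] [0.4794 0.0006 0.065 ]
top nut 0.66 [273. 178.] [0.5748 0.1622 0.012 ]
top tape 0.69 [203. 246.] [0.416  0.3275 0.    ]
```

View pics/w4.png

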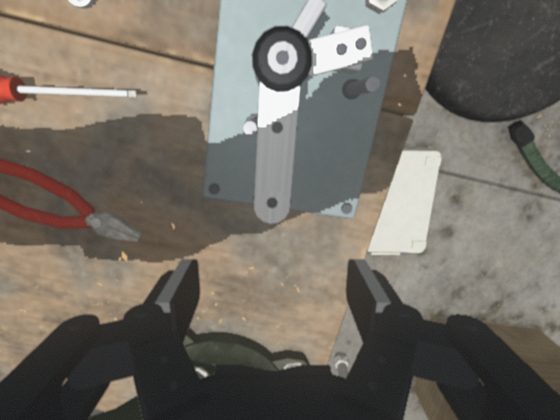

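Call:
arm_command(deltas=[[[0.2,0,3],[0,0,0.05],7],[[0,0,4],[0,0,0],7],[[0,0,4],[0,0,0],7],[[0,0,2],[0,0,0],7],[[0,0,1.2],[0,0,0],7],[[0,0,0],[0,0,0],4],[[0,0,0],[0,0,0],4],[[0,0,0],[0,0,0],4],[[0,0,0],[0,0,0],4]], newtons=20)

```text
clock: 12.05
position: [0.4802, 0.002, 0.2156]
tool_rot: [3.14, -0.0, 1.489]
force: [0.2, 0.9, -0.4]
grip_width: 0.0398
finger_force: 0.0
```

```bash
python3 - <<'E'
from h import *
s=bot.observe();print(s["qpos"],s["moment"])
P=np.array([.4885,.1075]);r=.106;ph0=-1.656
# rows: tool pose at arm angle q, yaw=ph+pi, pushing finger inner face 20 mm behind grasp line; arm half width 15
pos=np.array(s["position"][:2]);yaw=s["tool_rot"][2]
for q in np.arange(0,1.21,.1):
    ph=ph0+q;n=np.array([-np.sin(ph),np.cos(ph)]);t=P+r*np.array([np.cos(ph),np.sin(ph)])+.005*n
    d=t-pos;x=np.array([np.cos(yaw),np.sin(yaw)]);y=np.array([x[1],-x[0]])
    print(round(q,2),np.round([100*d@x,100*d@y,-(ph+np.pi-yaw)],2));pos=t;yaw=ph+np.pi
E
```

```text
[ 0.19196396  0.63807505 -0.42158091  2.09197846  0.52167374  0.51171423
 -0.69936537] [-0.05222721  0.00602148 -0.0463391 ]
0.0 [-0.02  0.43  0.  ]
0.1 [ 0.1   1.06 -0.1 ]
0.2 [ 0.1   1.06 -0.1 ]
0.3 [ 0.1   1.06 -0.1 ]
0.4 [ 0.1   1.06 -0.1 ]
0.5 [ 0.1   1.06 -0.1 ]
0.6 [ 0.1   1.06 -0.1 ]
0.7 [ 0.1   1.06 -0.1 ]
0.8 [ 0.1   1.06 -0.1 ]
0.9 [ 0.1   1.06 -0.1 ]
1.0 [ 0.1   1.06 -0.1 ]
1.1 [ 0.1   1.06 -0.1 ]
1.2 [ 0.1   1.06 -0.1 ]
```

Call:
arm_command(deltas=[[[0,0.5,0],[0,0,0],4],[[0.1,1.06,0],[0,0,-0.1],4],[[0.1,1.06,0],[0,0,-0.1],4],[[0.1,1.06,0],[0,0,-0.1],4],[[0.1,1.06,0],[0,0,-0.1],4],[[0.1,1.06,0],[0,0,-0.1],4],[[0,0,0],[0,0,0],4]])

```text
clock: 12.75
position: [0.5371, 0.0126, 0.2148]
tool_rot: [-3.141, 0.0, 1.991]
force: [-4.2, -2.1, 2.5]
grip_width: 0.0396
finger_force: 2.3
```

Call:
arm_command(deltas=[[[0.1,1.06,0],[0,0,-0.1],4],[[0.1,1.06,0],[0,0,-0.1],4],[[0.1,1.06,0],[0,0,-0.1],4],[[0.1,1.06,0],[0,0,-0.1],4],[[0.1,1.06,0],[0,0,-0.1],4],[[0,0,0],[0,0,0],4]])

```text
clock: 13.35
position: [0.5765, 0.047, 0.2146]
tool_rot: [-3.141, 0.0, 2.489]
force: [-2.7, -6.6, 2.8]
grip_width: 0.04
finger_force: 3.4
```

```bash
python3 - <<'E'
from h import *
s=bot.observe();print(s["force"],s["moment"],s["finger_force"])
look("wrist","w5");look("top","t5")
E
```

```text
[-2.70568663 -6.60727891  2.82209221] [-1.44797402  0.46567215  0.01413984] 3.4420086443424225
wrist cage_pivot 0.6 [258.  10.] [0.4883 0.1073 0.065 ]
wrist cage_tail 0.71 [258. 301.] [0.5742 0.04   0.065 ]
wrist nut 0.94 [447. 114.] [0.5724 0.1618 0.012 ]
top knob_grip 0.56 [250. 222.] [0.4646 0.2097 0.093 ]
top cage_pivot 0.76 [295. 213.] [0.4857 0.1131 0.065 ]
top cage_tail 0.97 [326. 175.] [0.5692 0.0438 0.065 ]
top nut 0.46 [274. 176.] [0.5786 0.1618 0.012 ]
top tape 0.78 [200. 247.] [0.4125 0.3345 0.    ]
```

View pics/w5.png

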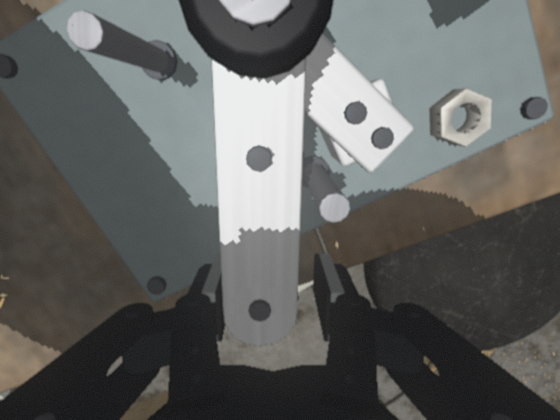

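The left finger is pushing the arm, whose tail hole is at (259,310). The stop pin at (335,205) is still a few mm away from the arm edge at (300,205), so I'll continue until the force rises.

Call:
arm_command(deltas=[[[0.1,1.06,0],[0,0,-0.1],4],[[0,0.3,0],[0,0,0],4],[[0,0,0],[0,0,0],4]])

```text
clock: 14.25
position: [0.5826, 0.0564, 0.2144]
tool_rot: [-3.135, 0.0, 2.584]
force: [-8.7, -15.1, 9.4]
grip_width: 0.0399
finger_force: 9.1
```

```bash
python3 - <<'E'
from h import *
s=bot.observe();print(s["force"],s["moment"],s["finger_force"])
E
```

```text
[ -8.66472077 -15.12126987   9.35966679] [-3.31979785e+00  1.95574781e+00 -2.98396039e-03] 9.130653217434883
```

Call:
arm_command(deltas=[[[0,0.2,0],[0,0,0],4],[[0,0,0],[0,0,0],4],[[0,0,0],[0,0,0],4]])

```text
clock: 14.55
position: [0.5832, 0.057, 0.2143]
tool_rot: [-3.133, -0.0, 2.583]
force: [-14.4, -21.3, 13.6]
grip_width: 0.0398
finger_force: 13.2
```

```bash
python3 - <<'E'
from h import *
s=bot.observe();print(s["force"],s["moment"],s["finger_force"])
look("wrist","w6");p,_=look("top","t6")
a=cv2.imread("pics/t6.png")[140:260,210:370];b=cv2.imread("pics/w6.png")
cv2.imwrite("pics/c6.png",cv2.vconcat([cv2.resize(a,(400,300)),cv2.resize(b,(400,300))]))
E
```

```text
[-14.39842452 -21.34338626  13.57121659] [-4.57030453  2.9720319   0.08349987] 13.207584545016289
wrist cage_pivot 0.66 [256.   9.] [0.4885 0.1074 0.065 ]
wrist cage_tail 0.7 [261. 301.] [0.5817 0.05   0.065 ]
wrist nut 0.59 [437. 133.] [0.5731 0.1615 0.012 ]
top knob_grip 0.91 [253. 221.] [0.4669 0.2038 0.093 ]
top knob_grip 0.5 [296. 213.] [0.4836 0.1131 0.093 ]
top cage_pivot 0.63 [295. 214.] [0.4839 0.1126 0.065 ]
top cage_tail 0.76 [324. 167.] [0.5872 0.0484 0.065 ]
top nut 0.58 [273. 175.] [0.5814 0.1629 0.012 ]
top nut 0.47 [202. 245.] [0.4181 0.3277 0.012 ]
top tape 0.57 [200. 245.] [0.4179 0.3332 0.    ]
```

View pics/c6.png

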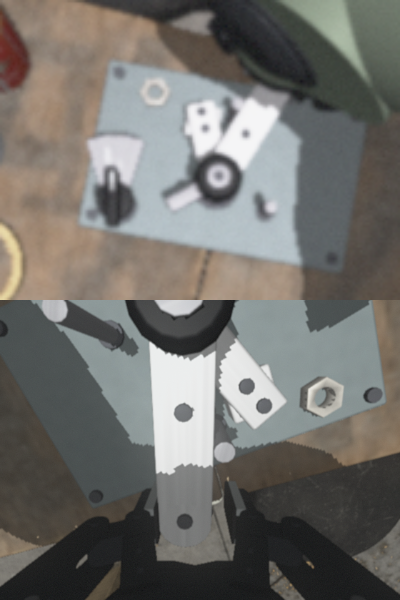

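The arm edge now rests on the stop pin at (222,452), and the measured angle is about 1.10 rad. The knob's tongue points clear, and the nut and tape haven't moved.

```bash
python3 -c "
from workcell import bot
print(bot.job_done())"
```

```text
the job is handed in; nothing more can be done
None
```

The knob is turned to its anticlockwise end stop and the fingers hold the cage arm against its forward stop (about 1.10 rad, pushing with about 26 N); nut and tape were not moved, and the job is handed in at about 14.7 s, with no verdict shown.

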